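Set a drying-box door ajar on the middle hole of its stay

ROBOT

A 6-joint arm with a two-finger parallel gripper is mounted at the origin on the work surface. World frame = base frame: x ahead of the robot, y to its left, z up, the work surface at z = 0. Lengths are in m, angles in rad, forces in N, time in s.
With the tool pointing down it reaches from about 0.25 to 0.725 m from the base axis. Payload 4 kg.
Tool frame: the origin (TCP) lies midway between the tips of the shut fingers; the grasp point (between the pads) lies 19 mm behind it; y points along the fingers, z is the direction in which the jaws open and shut, and the axes are right-handed (so a half turn about y gives the same grasp; the last joint's range is limited). The gripper opens to 85 mm and grips with 20 to 120 N. Pads are 22 mm wide; open, the fingers measure 114 mm over their backs; the gripper's body (76 mm by 85 mm) begins 54 mm behind the grasp point. The pads swing forward as they close: fully open they stand 13 mm farther back than shut.
Start: joints at [1.345, 0.241, 0.005, 1.335, 0, 1.571], TCP at [0.112, 0.487, 0.231] pointing down, gripper open.
Joint ranges: [-2.72, 2.72], [-1.05, 1.87], [-1.09, 1.28], [-1.99, 2.15], [-1.42, 1.44], [-3.14, 3.14]. Speed limits (rad/s): [2.79, 2.79, 3.14, 3.14, 3.14, 3.14].

INTERFACE

Orientations are given as a unit quaternion [x, y, z, w].
In Python, from workcell import bot gives the robot as it stands. The module is installed in compiled form; this text tells all that it offers.
- The arm moves only by the shell command python3 -m handwheel 'ROWS' [OPENING]. ROWS is JSON, a list of rows, each a list of 6 numbers: the shift along the tool's x, y, z in units of 25 mm (1.0 is 25 mm), then the turn, a rotation vector about the tool's x, y, z in units of 10 degrees (1.0 is 10 degrees). A call has exactly 5 rows; each row is the pose to reach, as a shift and turn from the pose commanded when the call began, along the tool's axes at that moment; what a row does not reach only later rows make up. A row lasts 1/8 s, in which the tool goes at most 62.5 mm and 10.7 degrees, less where a joint would pass 70% of its speed; a pose out of reach is approached as far as the arm can. A call with a gripper value outside its range is refused whole. OPENING is the gripper command: -1 is shut, 1 is fully open, values between are in proportion, set as the call begins (- or left out, the last holds). The fingers move at their own pace and stop on an object; the grip force is fixed at half the most. Time passes only in rows, so rows that repeat a pose let the fingers close, or fill a call up. It gives the time, the measured TCP pose, the force and the opening at its end, in the units of the state.
- bot.get_obs(): the state, without advancing time (a new reading comes with each control period).
- bot.camera(name): name is "scene" or "top" or "wrist"; returns a dict with "color" (400x640x3 uint8, red, green, blue), "fx", "fy", "cx", "cy" (pixels), "rvec" (rotation vector, rad) and "tvec" (3), from world to camera coordinates, as OpenCV has them. Camera axes: x right, y down, z forward; pixel columns grow to the right and rows downward; lengths in m; the calibration is good to about 2 mm. The wrist camera is an equidistant fisheye: a pixel r from the principal point sees the ray r / f radians off the axis. A picture is of the moment at which its call begins. There is no depth.
- bot.job_done(): hands the job in, once; it reports no verdict.
The state is a dict: "clock": time; "joint_pos": joint angles; "joint_vel": joint speeds; "tau": joint torques, N m; "eef_pos": TCP position; "tool_rot": TCP orientation; "ft_force": force on the tool from outside, world axes, zero at the start; "ft_torque": the same for the moment, N m; "grip_width": finger opening in m.
Only numpy, scipy, OpenCV 4.12 (cv2) and the standard library are available. Lean on these libraries where they do the work, as an engineer would, in place of code of your own. Each camera call takes 0.05 s, during which the arm holds its last target.

TASK

The spring-shut door of the parts-drying box is held by a flat stay bar whose slot sits over a pin on the box's lid. Lift the stay off its pin by the black knob, push the door open with it, and drop the middle one of the three round holes over the pin, pressed fully home, so that the stay alone keeps the door ajar when you let go. Feel for the pin gently, do not lean hard on it, and leave the other things on and around the box where they are.

Things in the scene. Friction and masses are not known exactly. Their poses are not given: they have to be found in the camera images.
- drybox: Fixed green sheet-steel box on the bench, 240 mm deep (its x), 260 mm wide (y), 130 mm high; origin at the centre of its underside; x points out of its open mouth (away from the robot), z up. The door's hinge axis is at x = 128, y = 120 mm here.
- pin_plate (a point): Middle of the slotted pin plate, on the lid's top at x = 52, y = 10 mm in the box's frame. The steel pin, 8 mm across, its flat tip 13 mm above the lid (143 mm above the bench), is clamped somewhere within 11 mm of this point along the box's x, exactly on it along y. Its place differs from start to start and is not measured; it does not move afterwards.
- door (a joint): Door over the mouth, 236 mm wide, on an upright hinge; 0 = shut, grows as the free edge swings outward (counter-clockwise from above), at most 1.2 rad. A spring closes it with 0.1 N m when shut, rising to about 0.3 N m at 0.6 rad: let go unhooked, it swings shut.
- swing (a joint): Turn of the stay about its upright pivot on the door, relative to the door, counter-clockwise from above positive; 0 when shut, with the stay pointing along the box's -x.
- lift (a joint): Upward tilt of the stay about its pivot; 0 = lying flat and fully down (where it cannot go lower), up to 0.7 rad. The tilt hinge is stiff (0.16 N m): the stay does not fall by itself reliably, it must be pushed down.
- stay: Flat steel stay bar, 24 mm wide, 4 mm thick, 120 g. Origin on its pivot at the bar's underside (135.5 mm above the bench); x runs along the bar to the knob, z up. Along x: a slot from 64 to 96 mm, 10 mm wide, with the pin in it at the start; three round holes 9.5 mm across at 113, 141 (middle one) and 169 mm; knob at 205 mm; end at 221 mm. Resting on the pin's tip it is 7.5 mm too high there.
- stay_pivot (a point): The pivot of the stay on the door, 110 mm from the hinge axis along the door and 4 mm outward of it: at x = 132, y = 10 mm in the box's frame when the door is shut.
- knob (a point): Centre of the black round upright knob on the stay, 22 mm across and 30 mm tall, 31 mm above the bar's underside; free space all round the knob. Its underside is 12 mm above the bar's top.
- tin: Small aluminium tin, 48 mm across, 45 mm tall, on the lid's corner; origin at the centre of its underside. Leave alone.
- bearing: Steel ring, 52 mm across, 16 mm tall, on the bench beside the box; origin at the centre of its underside. Leave alone.
- boltcup: Yellow plastic cup, 72 mm across, 60 mm tall, on the bench beside the box; origin at the centre of its underside. Leave alone.
- spanner: Spanner, 160 mm long, lying on the bench beside the box; origin near its middle. Leave alone.

How it is judged:
By the outcome, as a careful person would: the job done as asked, in the order asked, and still so for the second after the job is handed in, with the robot touching nothing.
It also fails if it takes over 64 s, if anything falls off the work surface, if the arm or the gripper's body presses on something with over 40 N, if the wrist force passes 120 N, or if a joint passes its speed limit or range.

## Working session

There is one attempt and no reset: what is moved stays moved. The work goes in short steps, Python scripts to look and compute and a shell command to move; the robot and the scene stay as the last step left them, time stands still between calls to the robot, and variables do not carry over. Pictures are saved under pics/ and viewed, and the job is handed in when it is done.

```bash
mkdir -p pics
cat > h.py <<'E'
import numpy as np,cv2
from workcell import bot
from scipy.spatial.transform import Rotation as R
def snap(n,f):
    c=bot.camera(n); cv2.imwrite('pics/'+f,cv2.cvtColor(c['color'],cv2.COLOR_RGB2BGR)); return c
def ray(c,u,v):
    x=(u-c['cx'])/c['fx'];y=(v-c['cy'])/c['fy']
    Rm=cv2.Rodrigues(np.array(c['rvec'],float))[0];t=np.array(c['tvec'],float).ravel()
    return -Rm.T@t, Rm.T@np.array([x,y,1.])
def onz(c,u,v,z):
    o,d=ray(c,u,v); return o+d*(z-o[2])/d[2]
def proj(c,P):
    Rm=cv2.Rodrigues(np.array(c['rvec'],float))[0];p=Rm@np.array(P,float)+np.array(c['tvec'],float).ravel()
    return c['cx']+c['fx']*p[0]/p[2],c['cy']+c['fy']*p[1]/p[2]
E
python3 - <<'E'
from h import *
o=bot.get_obs()
print(o)
for n in ['top','scene','wrist']:
    c=snap(n,n+'0.png'); print(n,c['fx'],c['cx'],c['cy'],ray(c,320,200))
E
```

```text
{'clock': 0.0, 'joint_pos': array([ 1.34498876e+00,  2.41419722e-01,  3.71295184e-03,  1.33521140e+00,
       -2.21078805e-05,  1.57079168e+00]), 'joint_vel': array([ 5.36383340e-04, -4.05734879e-04, -8.48818931e-05,  9.36119480e-04,
       -1.68875839e-03,  3.58888143e-04]), 'tau': array([ 1.40642401e-04, -3.72312069e+01,  2.52411675e+01,  1.67618156e-02,
        1.86511738e-05,  2.74076442e-06]), 'eef_pos': array([0.1118094 , 0.48667897, 0.2304053 ]), 'tool_rot': array([ 0.70335081, -0.07974059,  0.07958708, -0.70185823]), 'ft_force': array([-0.4810495 ,  0.56741902,  0.54515054]), 'ft_torque': array([ 0.01236246, -0.04373216, -0.02309331]), 'grip_width': 0.08473946647992259}
top 393.1408789692518 318.34440864952563 199.42201531966586 (array([0.54394276, 0.01205267, 0.96394771]), array([ 0.11006257,  0.01649927, -0.99379772]))
scene 459.46952165107956 313.9688495818271 196.89974804844965 (array([ 1.18230649, -0.54894602,  0.68506035]), array([-0.55179042,  0.59618546, -0.58335929]))
wrist 309.70691628693146 323.0143513542524 197.33427900781797 (array([0.03865608, 0.50422199, 0.37249563]), array([ 0.29076103, -0.07814803, -0.95368743]))
```

View pics/top0.png

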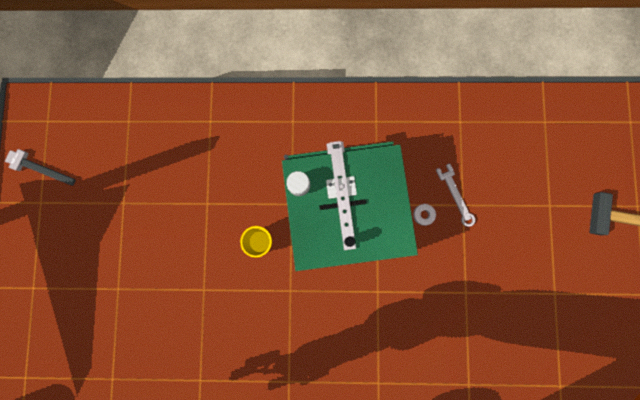

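View pics/scene0.png

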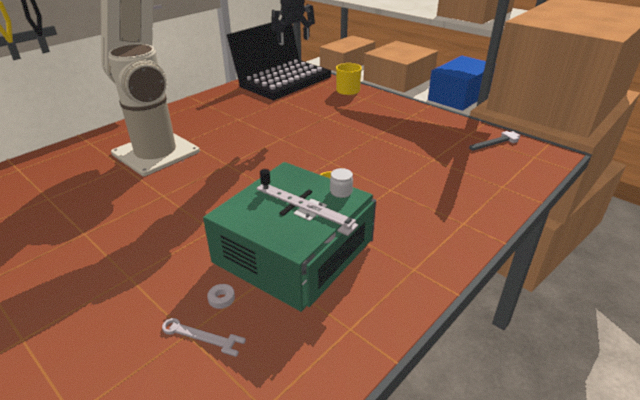

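View pics/wrist0.png

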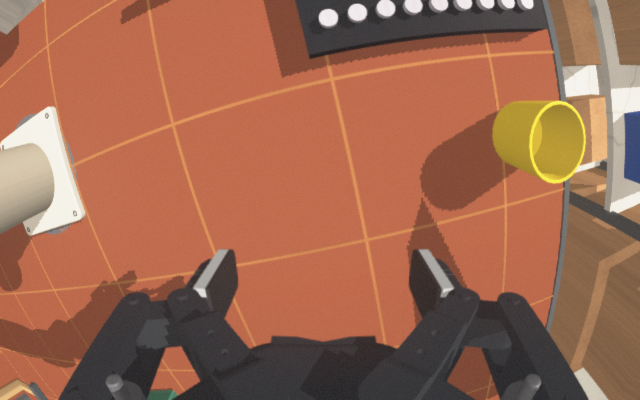

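The top view shows the green lid with corners near (285,160), (400,146), (416,255) and (296,270). The bar runs from (336,148) to the knob at (349,241). The tin is at (298,183), cup (256,241), ring (425,214) and spanner (457,197). Next I'll zoom in and measure.

Run:
```python
from h import *
c=bot.camera('top');im=cv2.cvtColor(c['color'],cv2.COLOR_RGB2BGR)
cv2.imwrite('pics/topz.png',cv2.resize(im[130:285,270:430],None,fx=4.5,fy=3.8*4.5/3.8*0.85,interpolation=cv2.INTER_CUBIC)[:600])
s=bot.camera('scene');im2=cv2.cvtColor(s['color'],cv2.COLOR_RGB2BGR)
cv2.imwrite('pics/scz.png',cv2.resize(im2[155:305,200:390],None,fx=4,fy=4,interpolation=cv2.INTER_CUBIC))
hsv=cv2.cvtColor(im,cv2.COLOR_BGR2HSV)
m=cv2.inRange(hsv,(60,80,40),(95,255,255)); m=cv2.morphologyEx(m,cv2.MORPH_CLOSE,np.ones((25,25)))
cs=max(cv2.findContours(m,0,2)[0],key=cv2.contourArea)
r=cv2.minAreaRect(cs);print(r)
hull=cv2.convexHull(cs); ap=cv2.approxPolyDP(hull,5,True).reshape(-1,2);print(ap)
for p in ap: print(p,onz(c,*p,0.130)[:2].round(4))
g=cv2.inRange(hsv,(0,0,0),(179,255,45)); 
n,l,st,ce=cv2.connectedComponentsWithStats(g[130:285,270:430])
for i in range(1,n):
    if st[i,4]>15: u,v=ce[i]+[270,130];print('dark',u,v,st[i],onz(c,u,v,0.1815)[:2])
```

```text
((348.5262451171875, 205.196533203125), (115.11458587646484, 122.71400451660156), 82.40535736083984)
[[399 145]
 [416 254]
 [296 270]
 [282 161]]
[399 145] [ 0.7566 -0.144 ]
[416 254] [ 0.5235 -0.1757]
[296 270] [0.4885 0.0753]
[282 161] [0.7208 0.1086]
dark 357.43548387096774 202.19354838709677 [80 70 16  6 62] [ 0.62652448 -0.04977262]
dark 328.0 206.1186440677966 [50 74 17  5 59] [0.61836811 0.00897783]
dark 349.5223880597015 241.05970149253733 [ 75 107  10   9  67] [ 0.54921031 -0.03382262]
```

View pics/topz.png

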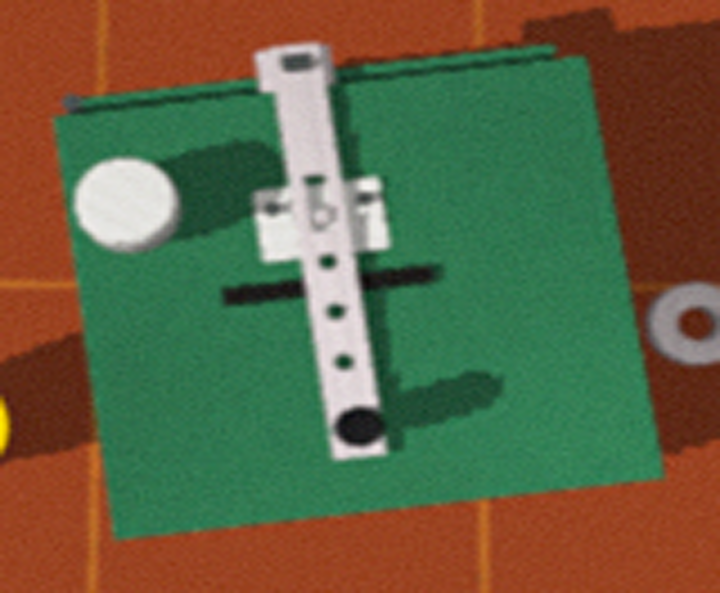

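View pics/scz.png

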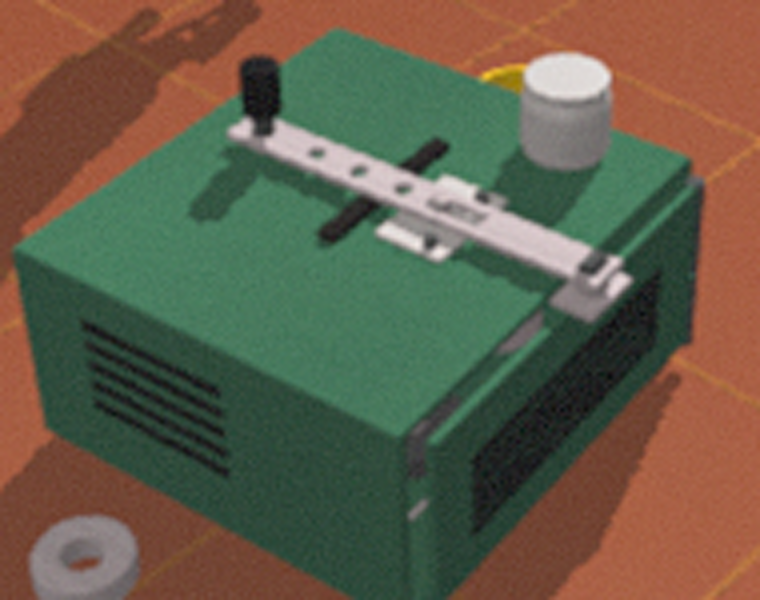

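The zooms show the bar over a white pin plate, the pin tip as a small circle near top pixel (341.8,186), and a dark strip on the lid under the holes. Next I'll fit the box frame and the key points.

Run:
```python
from h import *
c=bot.camera('top');s=bot.camera('scene')
a=(270,130);k=(4.5,4.5*.85)
def z(x,y):return (270+(x+.5)/k[0]-.5,130+(y+.5)/k[1]-.5)
def zs(x,y):return (200+(x+.5)/4-.5,155+(y+.5)/4-.5)
from scipy.optimize import least_squares
# two-view/plane points
zb=.1395
pts={'knobtop':(360,424,.1815,-73),'h169':(344,362,zb,-37),'h141':(336,311,zb,-9),'h113':(327.5,261,zb,19)}
src=[];dst=[]
for n,(x,y,h,bx) in pts.items():
    p=onz(c,*z(x,y),h);print(n,p[:2].round(4));src.append([bx/1e3,.010]);dst.append(p[:2])
for n,(x,y,bx) in {'h169':(317,152,-37),'h141':(359,171,-9),'h113':(403,188,19)}.items():
    print('scene',n,onz(s,*zs(x,y),zb)[:2].round(4))
print('scene knobtop',onz(s,*zs(261,63),.1815)[:2].round(4))
cor={(-120,130):(113,539),(-120,-130):(663,477),(120,-130):(588,57),(120,130):(54,117)}
for b,p in cor.items():
    q=onz(c,*z(*p),.130);print(b,q[:2].round(4));src.append([b[0]/1e3,b[1]/1e3]);dst.append(q[:2])
scor={(-120,130):(338,29),(-120,-130):(17,247),(120,-130):(405,438),(120,130):(691,158)}
for b,p in scor.items():
    q=onz(s,*zs(*p),.130);print('sc',b,q[:2].round(4));src.append([b[0]/1e3,b[1]/1e3]);dst.append(q[:2])
src=np.array(src);dst=np.array(dst)
def f(p):
    Rm=np.array([[np.cos(p[2]),-np.sin(p[2])],[np.sin(p[2]),np.cos(p[2])]])
    return (src@Rm.T+p[:2]-dst).ravel()
r=least_squares(f,[.63,-.03,.14],loss='soft_l1',f_scale=.003);print('box',r.x,(f(r.x).reshape(-1,2)*1e3).round(1).tolist())
P=r.x;Rm=np.array([[np.cos(P[2]),-np.sin(P[2])],[np.sin(P[2]),np.cos(P[2])]])
q=onz(c,*z(323,214),.143)[:2];print('pin',q,'box',Rm.T@(q-P[:2]))
print('plate', [Rm.T@(onz(c,*z(*p),.132)[:2]-P[:2]) for p in [(254,188),(381,177),(390,247),(263,263)]])
print('nominal knob',Rm@[-.073,.010]+P[:2],'plate pt',Rm@[.052,.010]+P[:2])
```

```text
knobtop [ 0.5504 -0.034 ]
h169 [ 0.5844 -0.0291]
h141 [ 0.6124 -0.0254]
h113 [ 0.64   -0.0215]
scene h169 [ 0.5851 -0.0299]
scene h141 [ 0.6136 -0.0271]
scene h113 [ 0.6407 -0.0224]
scene knobtop [ 0.5506 -0.034 ]
(-120, 130) [0.4874 0.0779]
(-120, -130) [ 0.5229 -0.1776]
(120, -130) [ 0.7576 -0.1468]
(120, 130) [0.7225 0.1095]
sc (-120, 130) [0.4912 0.0743]
sc (-120, -130) [ 0.5252 -0.1778]
sc (120, -130) [ 0.762  -0.1442]
sc (120, 130) [0.7242 0.1083]
box [ 0.62360241 -0.03424162  0.1385859 ] [[-0.4, -0.4], [1.2, -0.3], [0.9, -0.2], [1.0, -0.3], [-0.6, 0.0], [-0.2, -2.0], [2.8, 0.3], [2.0, 1.6], [-4.4, 3.7], [-2.5, -1.7], [-1.6, -2.2], [0.3, 2.8]]
pin [ 0.66564398 -0.01921079] box [0.04371489 0.00907898]
plate [array([0.06424996, 0.03891838]), array([ 0.06228334, -0.0217563 ]), array([ 0.0226359, -0.0203793]), array([0.02178942, 0.04034894])]
nominal knob [ 0.54992088 -0.03442192] plate pt [ 0.67372242 -0.01715408]
```

```bash
cat >> h.py <<'E'
BX=np.array([.6233,-.0342]);YAW=.1386
def b2w(p):
    c,s=np.cos(YAW),np.sin(YAW);return np.array([[c,-s],[s,c]])@np.array(p,float)[:2]/1e3+BX
def tgt(px,r=141,py=10):
    from scipy.optimize import brentq
    piv=lambda t:np.array([128+4*np.cos(t)+110*np.sin(t),120+4*np.sin(t)-110*np.cos(t)])
    t=brentq(lambda t:np.linalg.norm(piv(t)-[px,py])-r,-.05,1.2)
    P=piv(t);u=(np.array([px,py])-P)/r
    return t,P,u,P+205*u
def go(pos,yaw,tilt=0):
    """needed row from present pose: tool x along bar dir; yaw=world angle of bar axis toward door; tilt up of knob end"""
    o=bot.get_obs();R0=R.from_quat(o['tool_rot']);A=R0.as_matrix()
    y=np.array([0,0,-1.]);best=None
    for sg in (1,-1):
        z=sg*np.array([-np.sin(yaw),np.cos(yaw),0]);x=np.cross(y,z)
        R1=R.from_matrix(np.c_[x,y,z]);
        left=np.array([-np.sin(yaw),np.cos(yaw),0])
        R1=R.from_rotvec(left*tilt)*R1   # +rotation about left: door-ward x goes down, knob end up
        rv=(R0.inv()*R1).as_rotvec()
        if best is None or np.linalg.norm(rv)<np.linalg.norm(best):best=rv
    sh=A.T@(np.array(pos)-o['eef_pos'])
    return np.r_[sh/.025,np.degrees(best)/10].round(2)
E
python3 - <<'E'
from h import *
o=bot.get_obs();print(R.from_quat(o['tool_rot']).as_matrix().round(3),o['clock'])
k=b2w([-73,10]);print(k)
print(go([*k,.23],YAW),go([*k,.149],YAW))
for px in (42,44,46):
    t,P,u,K=tgt(px);print(px,t,P,u,K,b2w(K),'pin',b2w([px,10]),'baryaw',YAW+np.arctan2(-u[1],-u[0]))
E
```

```text
[[ 0.975 -0.     0.224]
 [-0.224 -0.001  0.975]
 [-0.    -1.    -0.001]] 0.35
[ 0.54961848 -0.03438133]
[ 21.74   0.05 -16.41   0.    -2.09  -0.  ] [ 21.74   3.29 -16.41   0.    -2.09  -0.  ]
42 0.47932421437386546 [182.27898883  24.24097237] [-0.99488645 -0.1009998 ] [-21.67273252   3.53601254] [ 0.60134658 -0.03369213] pin [ 0.66351567 -0.01849332] baryaw 0.2397723129665203
44 0.49911848606670867 [184.16371199  25.33407448] [-0.99406888 -0.1087523 ] [-19.62040828   3.03985272] [ 0.60344777 -0.03389999] pin [ 0.66549649 -0.018217  ] baryaw 0.24756782032419905
46 0.5190026585520812 [186.0348389   26.46948373] [-0.99315489 -0.11680485] [-17.56191269   2.52448965] [ 0.60555772 -0.03412601] pin [ 0.66747731 -0.01794069] baryaw 0.2556720951954412
```

```bash
python3 -m handwheel '[[1.9,0,-1.4,0,-0.2,0],[3.8,0,-2.8,0,-0.5,0],[5.7,0,-4.3,0,-0.8,0],[7.6,0,-5.7,0,-1.1,0],[9.4,0,-7.1,0,-1.4,0]]' 0.2
python3 -c "
from h import *
print(go([*b2w([-73,10]),.23],YAW))"
```

```text
clock: 0.98
eef_pos: [0.3023, 0.2602, 0.2316]
tool_rot: [-0.707, -0.008, 0.007, 0.707]
ft_force: [0.7, 1.6, -0.4]
grip_width: 0.0511
[ 9.650e+00  6.000e-02 -1.198e+01 -0.000e+00 -6.800e-01  1.000e-02]
```

```bash
python3 -m handwheel '[[1.4,0,-1.8,0,-0.2,0],[2.8,0,-3.5,0,-0.4,0],[4.2,0,-5.2,0,-0.6,0],[5.6,0,-7,0,-0.68,0],[7,0,-8.7,0,-0.68,0]]'
python3 -c "
from h import *
print(go([*b2w([-73,10]),.20],YAW))"
```

```text
clock: 1.6
eef_pos: [0.4813, 0.0458, 0.2315]
tool_rot: [-0.705, -0.049, 0.048, 0.706]
ft_force: [0.9, 0.5, 0.2]
grip_width: 0.0514
[ 2.27  1.26 -3.55 -0.   -0.01  0.  ]
```

```bash
python3 -c "
from h import *
print(R.from_quat(bot.get_obs()['tool_rot']).as_matrix().round(3))
print(go([*b2w([-73,10]),.20],YAW))"
```

```text
[[ 0.991  0.001 -0.136]
 [ 0.136  0.     0.991]
 [ 0.001 -1.     0.   ]]
[ 2.27  1.26 -3.55 -0.   -0.01  0.  ]
```

```bash
python3 -m handwheel '[[1.1,0.3,-1.8,0,0,0],[2.2,0.6,-3.5,0,0,0],[2.27,0.9,-3.55,0,0,0],[2.27,1.2,-3.55,0,0,0],[2.27,1.2,-3.55,0,0,0]]'
python3 - <<'E'
from h import *
print(go([*b2w([-73,10]),.15],YAW))
snap('wrist','w1.png');c=bot.camera('top');im=cv2.cvtColor(c['color'],cv2.COLOR_RGB2BGR)
s=bot.camera('scene');i2=cv2.cvtColor(s['color'],cv2.COLOR_RGB2BGR)
cv2.imwrite('pics/s1.png',cv2.resize(i2[100:300,190:390],None,fx=3,fy=3))
E
```

```text
clock: 2.22
eef_pos: [0.5472, -0.0315, 0.2006]
tool_rot: [-0.705, -0.048, 0.05, 0.706]
ft_force: [0.2, -0.3, 0.6]
grip_width: 0.0514
[ 0.08  2.03 -0.13 -0.    0.   -0.01]
```

View pics/s1.png

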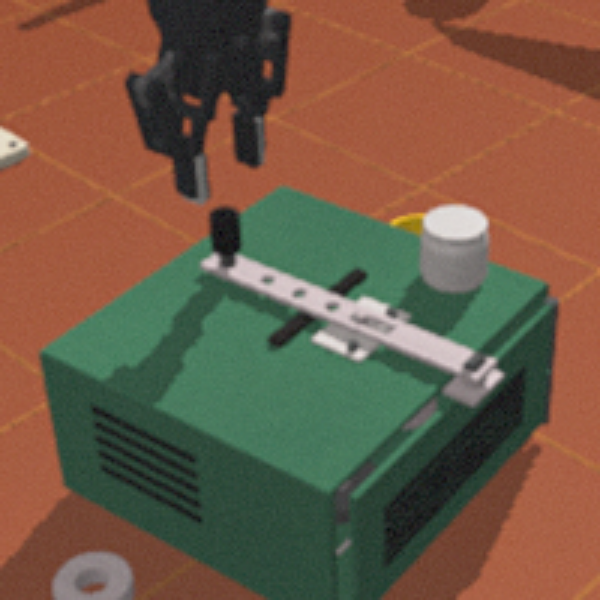

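View pics/w1.png

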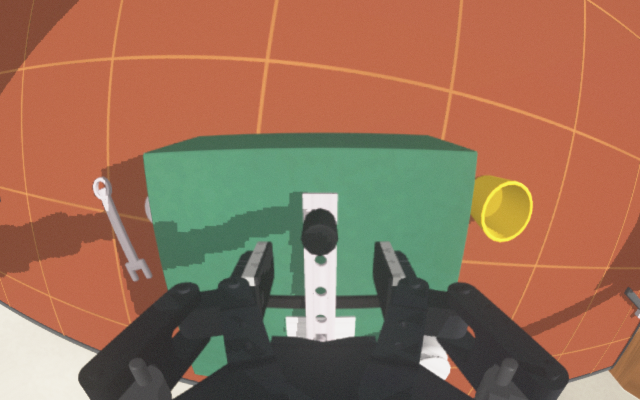

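The wrist view shows the knob at (319,222) centred between the open fingers (250 and 390). I'll descend and grip.

```bash
python3 -m handwheel '[[0.08,0.4,-0.13,0,0,0],[0.08,0.9,-0.13,0,0,0],[0.08,1.4,-0.13,0,0,0],[0.08,1.8,-0.13,0,0,0],[0.08,2.1,-0.13,0,0,0]]'
python3 -m handwheel '[[0,0,0,0,0,0],[0,0,0,0,0,0],[0,0,0,0,0,0],[0,0,0,0,0,0],[0,0,0,0,0,0]]' -1
python3 - <<'E'
from h import *
print(bot.get_obs()['ft_torque'],go([*b2w([-73,10]),.148],YAW))
snap('wrist','w2.png')
E
```

```text
clock: 3.0
eef_pos: [0.5507, -0.0356, 0.1477]
tool_rot: [-0.705, -0.048, 0.049, 0.705]
ft_force: [0.5, -0.7, -0.3]
grip_width: 0.0511
clock: 3.62
eef_pos: [0.5512, -0.0356, 0.149]
tool_rot: [0.705, 0.049, -0.048, -0.705]
ft_force: [-0.0, 0.4, 1.0]
grip_width: 0.0199
[-0.0034013   0.08910403 -0.00965627] [-0.05  0.04  0.06  0.   -0.01  0.  ]
```

View pics/w2.png

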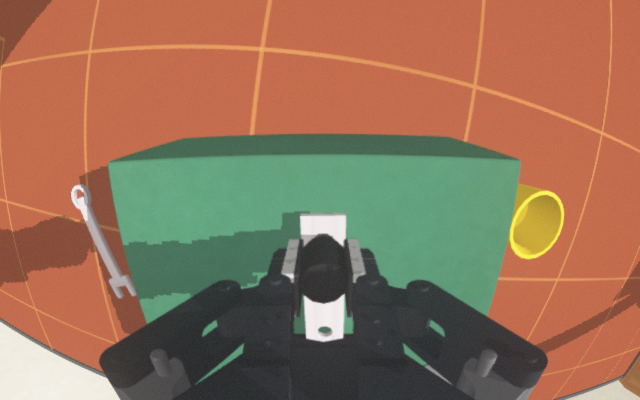

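Gripped: the knob sits between the pads at (323,270) and the opening reads 19.9 mm. Next I'll lift along the tilt arc to about 0.13 rad.

```bash
python3 -m handwheel '[[0.02,-0.21,0,0,0,0.15],[0.04,-0.43,0,0,0,0.3],[0.07,-0.64,0,0,0,0.45],[0.1,-0.85,0,0,0,0.6],[0.14,-1.06,0,0,0,0.745]]'
python3 - <<'E'
from h import *
s=bot.camera('scene');i2=cv2.cvtColor(s['color'],cv2.COLOR_RGB2BGR)
cv2.imwrite('pics/s2.png',cv2.resize(i2[100:300,190:390],None,fx=3,fy=3))
o=bot.get_obs();print(o['ft_torque'],R.from_quat(o['tool_rot']).as_matrix().round(3))
E
```

```text
clock: 4.3
eef_pos: [0.5545, -0.0351, 0.1752]
tool_rot: [0.707, 0.002, -0.095, -0.701]
ft_force: [-0.1, 0.8, -1.7]
grip_width: 0.0205
[-0.00807448 -0.04473824  0.02973137] [[ 0.982 -0.129 -0.137]
 [ 0.136 -0.018  0.991]
 [-0.131 -0.991 -0.   ]]
```

View pics/s2.png

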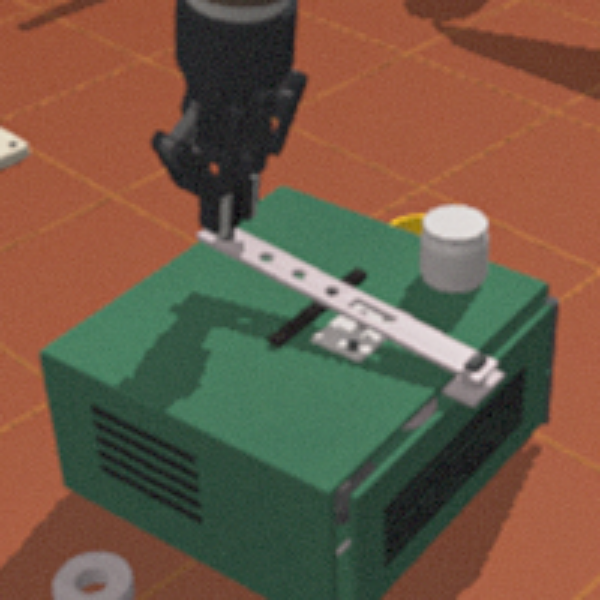

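The stay is up: its slot is clear of the white plate at (350,335), and the forces are small. Next I'll compute the door-opening path.

```bash
cat >> h.py <<'E'
def pose(px,r,lam,off=(0,0),py=10,kx=205,h=13.5):
    """TCP pos(world m) and rotation for hole coordinate r over pin, tilt lam"""
    # horizontal distance pivot->pin is r*cos(lam)
    t,P,u,_=tgt(px,r*np.cos(lam),py)
    k=P+u*(kx*np.cos(lam)-h*np.sin(lam))
    w=b2w(k);z=.1355+(kx*np.sin(lam)+h*np.cos(lam))/1e3
    yaw=YAW+np.arctan2(-u[1],-u[0])
    zz=np.array([-np.sin(yaw),np.cos(yaw),0]);y=np.array([0,0,-1.]);M=R.from_matrix(np.c_[np.cross(y,zz),y,zz])
    return np.array([*w,z]),R.from_rotvec(zz*lam)*M,t
def rows(frm,to):
    R0=frm[1]
    return np.r_[R0.as_matrix().T@(to[0]-frm[0])/.025,np.degrees((R0.inv()*to[1]).as_rotvec())/10].round(2)
E
python3 - <<'E'
from h import *
px=44
f=pose(px,88.71,.13);print(f[0],f[2]);o=bot.get_obs();print((o['eef_pos']-f[0]).round(4))
for r in (100,110,120,131,141): q=pose(px,r,.13);print(r,rows(f,q).tolist(),q[2],q[0])
E
```

```text
[ 0.55302655 -0.03390411  0.17546108] -0.00035040158951687826
[ 0.0021 -0.0011  0.0001]
100 [0.44, -0.06, -0.04, -0.01, -0.06, -0.0] 0.10173978246717487 [ 0.56425816 -0.03335554  0.17546108]
110 [0.84, -0.11, -0.1, -0.02, -0.15, -0.0] 0.19310607020257667 [ 0.57429447 -0.03334586  0.17546108]
120 [1.23, -0.16, -0.16, -0.03, -0.27, -0.0] 0.28586181166767993 [ 0.58438142 -0.0334483   0.17546108]
131 [1.67, -0.22, -0.22, -0.06, -0.43, -0.0] 0.39005295200138707 [ 0.59550461 -0.03342727  0.17546108]
141 [2.07, -0.27, -0.26, -0.08, -0.6, -0.0] 0.48726747959122546 [ 0.60561087 -0.03311079  0.17546108]
```

```bash
python3 -m handwheel '[[0.44,-0.06,-0.04,0,-0.06,0],[0.84,-0.11,-0.1,-0.02,-0.15,0],[1.23,-0.16,-0.16,-0.03,-0.27,0],[1.67,-0.22,-0.22,-0.06,-0.43,0],[2.07,-0.27,-0.26,-0.08,-0.6,0]]'
python3 - <<'E'
from h import *
c=bot.camera('top');im=cv2.cvtColor(c['color'],cv2.COLOR_RGB2BGR)
cv2.imwrite('pics/t3.png',cv2.resize(im[110:285,270:430],None,fx=4,fy=3.4,interpolation=cv2.INTER_CUBIC))
s=bot.camera('scene');i2=cv2.cvtColor(s['color'],cv2.COLOR_RGB2BGR)
cv2.imwrite('pics/s3.png',cv2.resize(i2[110:300,200:400],None,fx=3.15,fy=3.15,interpolation=cv2.INTER_CUBIC))
o=bot.get_obs();print(o['eef_pos'],o['ft_torque'])
snap('wrist','w3.png')
E
```

```text
clock: 4.97
eef_pos: [0.6075, -0.0346, 0.1751]
tool_rot: [0.706, 0.04, -0.132, -0.695]
ft_force: [-3.8, -0.3, 0.3]
grip_width: 0.0205
[ 0.60816855 -0.03421509  0.17487449] [-0.00504002  0.29209034  0.04730623]
```

View pics/t3.png

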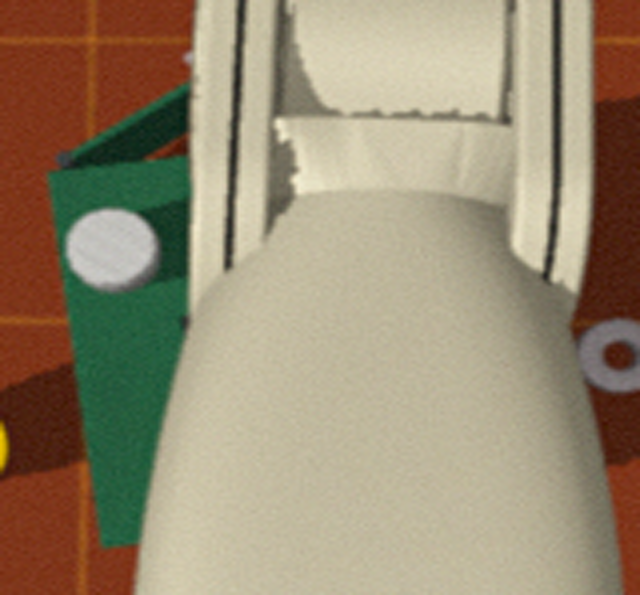

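View pics/s3.png

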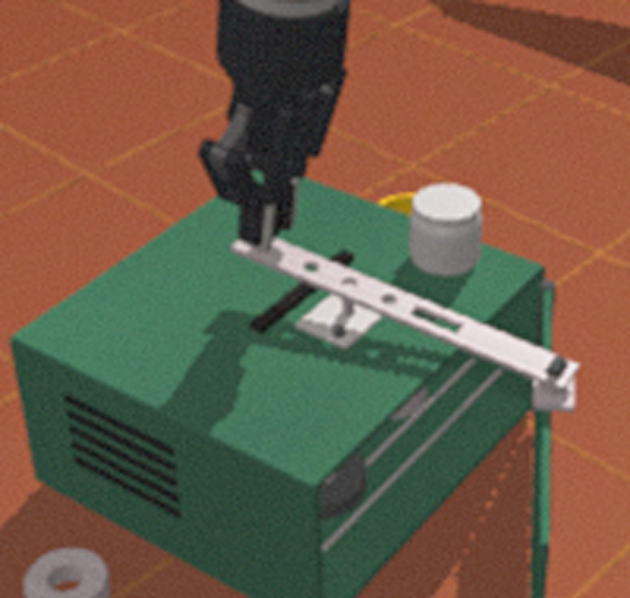

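The scene view shows the door ajar and the bar above the plate. The pin is just visible below the middle hole, around crop (347,308). I'll zoom in to measure the pin.

Run:
```python
from h import *
s=bot.camera('scene');i2=cv2.cvtColor(s['color'],cv2.COLOR_RGB2BGR)
cv2.imwrite('pics/s3z.png',cv2.resize(i2[180:225,275:350],None,fx=10,fy=10,interpolation=cv2.INTER_CUBIC))
for px in (40,44,48):
  for h in (.133,.143): print(px,h,[(v) for v in ((np.array(proj(s,[*b2w([px,10]),h]))-[275,180])*10).round(0)])
  for r in (141,):
    q=pose(px,r,.13)
    print('hole pred',(np.array(proj(s,[*b2w([px,10]),.1355+.141*np.sin(.13)+.004]))-[275,180])*10)
```

```text
40 0.133 [np.float64(341.0), np.float64(275.0)]
40 0.143 [np.float64(340.0), np.float64(235.0)]
hole pred [338.59978982 175.15616998]
44 0.133 [np.float64(357.0), np.float64(282.0)]
44 0.143 [np.float64(356.0), np.float64(242.0)]
hole pred [354.98006445 181.78361707]
48 0.133 [np.float64(373.0), np.float64(289.0)]
48 0.143 [np.float64(372.0), np.float64(249.0)]
hole pred [371.42923613 188.43893985]
```

View pics/s3z.png

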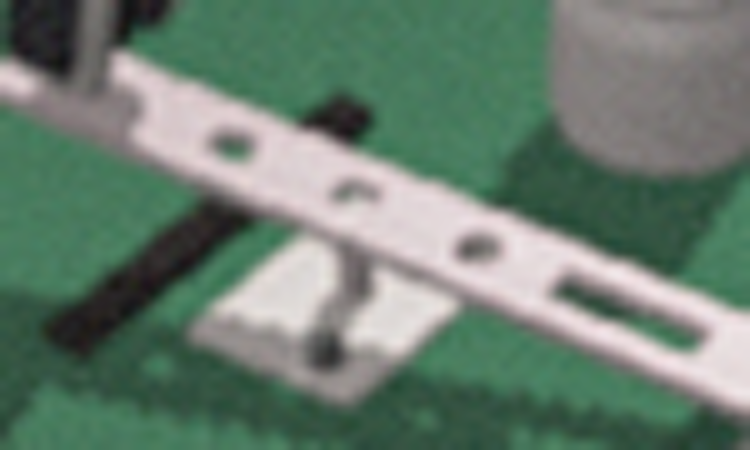

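View pics/w3.png

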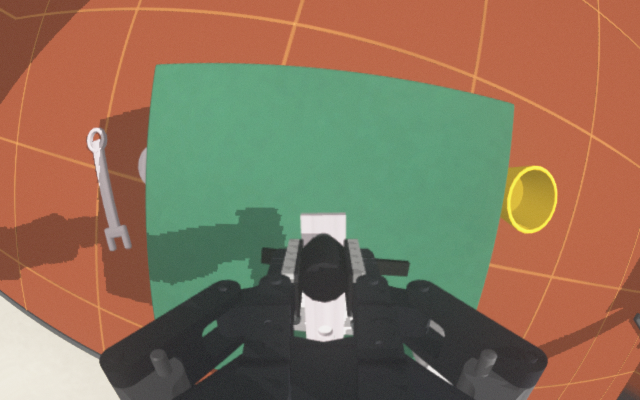

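The pin (zoom x≈357) and the middle hole (355,190) both match the prediction for pin x = 44 mm to about 1 mm. I'll lower gently along the arc.

Run:
```python
from h import *
f=pose(44,141,.13)
for l in (.115,.1,.085,.07,.06): print(l,rows(f,pose(44,141,l)).tolist())
f=pose(44,141,.06)
for l in (.055,.05,.045,.04,.0): print(l,rows(f,pose(44,141,l)).tolist(),pose(44,141,l)[0])
```

```text
0.115 [0.0, 0.12, -0.0, -0.0, -0.0, -0.09]
0.1 [0.01, 0.24, -0.0, -0.0, -0.01, -0.17]
0.085 [0.01, 0.37, -0.01, -0.0, -0.01, -0.26]
0.07 [0.02, 0.49, -0.01, -0.0, -0.02, -0.34]
0.06 [0.02, 0.57, -0.01, -0.0, -0.02, -0.4]
0.055 [-0.0, 0.04, -0.0, -0.0, -0.0, -0.03] [ 0.60425048 -0.03365239  0.1602489 ]
0.05 [-0.0, 0.08, -0.0, -0.0, -0.0, -0.06] [ 0.60417068 -0.03368026  0.15922886]
0.045 [-0.0, 0.12, -0.0, -0.0, -0.0, -0.09] [ 0.60409223 -0.03370707  0.15820822]
0.04 [-0.0, 0.16, -0.0, -0.0, -0.0, -0.11] [ 0.60401516 -0.03373282  0.15718701]
0.0 [-0.01, 0.49, -0.0, -0.0, -0.0, -0.34] [ 0.60344777 -0.03389999  0.149     ]
```

```bash
python3 -m handwheel '[[0,0.12,0,0,0,-0.09],[0.01,0.24,0,0,-0.01,-0.17],[0.01,0.37,-0.01,0,-0.01,-0.26],[0.02,0.49,-0.01,0,-0.02,-0.34],[0.02,0.57,-0.01,0,-0.02,-0.4]]'
python3 - <<'E'
from h import *
s=bot.camera('scene');i2=cv2.cvtColor(s['color'],cv2.COLOR_RGB2BGR)
cv2.imwrite('pics/s4z.png',cv2.resize(i2[180:225,275:350],None,fx=10,fy=10,interpolation=cv2.INTER_CUBIC))
print((np.array(proj(s,[*b2w([44,10]),.143]))-[275,180])*10+4.5)
print((np.array(proj(s,[*b2w([44,10]),.1355+.0085+.004]))-[275,180])*10+4.5)
E
```

```text
clock: 5.8
eef_pos: [0.6055, -0.0351, 0.161]
tool_rot: [0.704, 0.066, -0.108, -0.699]
ft_force: [-2.9, -0.9, 1.5]
grip_width: 0.0203
[360.57514082 246.54883727]
[360.20692989 226.28512472]
```

View pics/s4z.png

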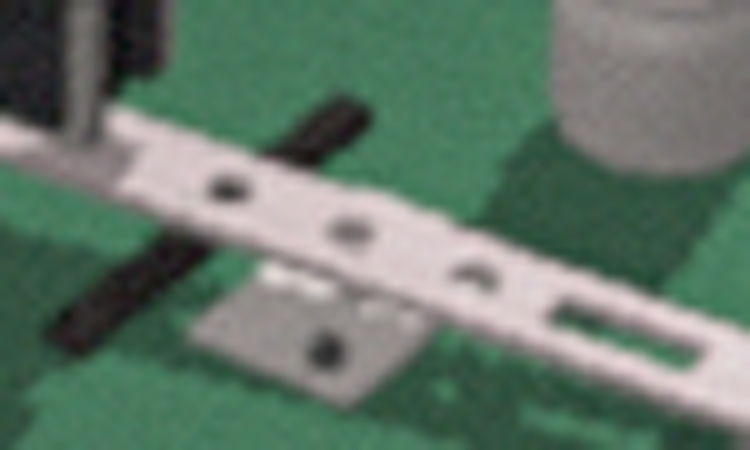

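Run:
```python
from h import *
s=bot.camera('scene')
g=lambda z:(275+(z[0]-4.5)/10,180+(z[1]-4.5)/10)
h=onz(s,*g((350,232)),.1355+.0085+.004)[:2]
print('hole w',h)
c,sn=np.cos(YAW),np.sin(YAW);B=lambda w:np.array([[c,sn],[-sn,c]])@(w-BX)*1e3
print('hole box',B(h))
for v in(290,295,300): print('pin base?',B(onz(s,*g((357,v)),.133)[:2]), B(onz(s,*g((352,v)),.133)[:2]))
# initial: slots/holes seen in first scene image bias
for r,p in {-37:(317,152),-9:(359,171),19:(403,188)}.items():
    print(r,B(onz(s,200+(p[0]+.5)/4-.5,155+(p[1]+.5)/4-.5,.1395)[:2]))
```

```text
hole w [ 0.66533428 -0.02098776]
hole box [43.45654315  7.27822815]
pin base? [43.93500681  8.60816583] [43.10766444  8.03870681]
pin base? [44.91318534  7.24784302] [44.08708785  6.67920229]
pin base? [45.88846841  5.89154684] [45.06361205  5.32372206]
-37 [-37.22230559   9.54799827]
-9 [-8.63322286  8.42217684]
19 [18.91166162  9.28810154]
```

```bash
python3 -m handwheel '[[0,0.04,0,0,0,-0.03],[0,0.06,0,0,0,-0.05],[0,0.08,0,0,0,-0.06],[0,0.1,0,0,0,-0.07],[0,0.1,0,0,0,-0.07]]'; python3 -c "
from h import *
print(bot.get_obs()['ft_torque'])"
```

```text
clock: 6.52
eef_pos: [0.6056, -0.0342, 0.1584]
tool_rot: [0.703, 0.07, -0.104, -0.7]
ft_force: [-3.4, 2.1, 1.7]
grip_width: 0.0203
[ 0.51588416  0.59834458 -0.18011543]
```

```bash
python3 -m handwheel '[[0,0.03,0,0,0,-0.02],[0,0.05,0,0,0,-0.04],[0,0.07,0,0,0,-0.05],[0,0.08,0,0,0,-0.06],[0,0.08,0,0,0,-0.06]]'
python3 - <<'E'
from h import *
o=bot.get_obs();print(o['ft_force'],o['ft_torque'],o['eef_pos'])
s=bot.camera('scene');i2=cv2.cvtColor(s['color'],cv2.COLOR_RGB2BGR)
cv2.imwrite('pics/s5z.png',cv2.resize(i2[180:225,275:350],None,fx=10,fy=10,interpolation=cv2.INTER_CUBIC))
E
```

```text
clock: 7.15
eef_pos: [0.6054, -0.0342, 0.1566]
tool_rot: [0.703, 0.074, -0.1, -0.701]
ft_force: [-4.9, 2.6, 3.2]
grip_width: 0.0204
[-4.88203031  2.60218413  3.24305756] [ 0.72214438  0.86329415 -0.19510013] [ 0.60537105 -0.03423131  0.15659209]
```

View pics/s5z.png

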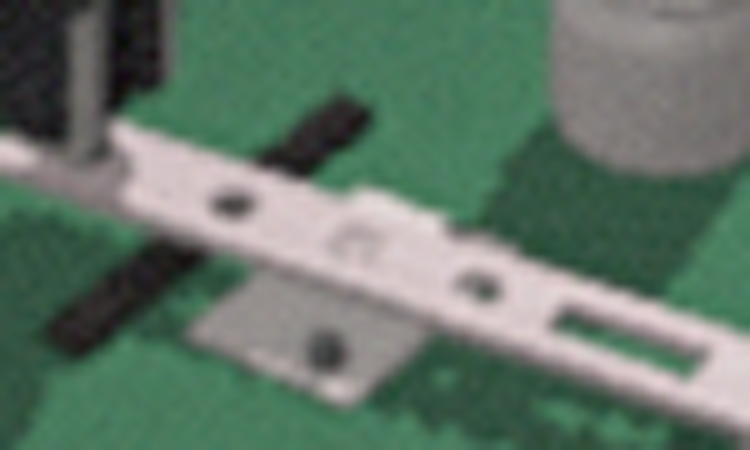

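The pin tip shows bright inside the middle hole at (355,240), so it is entering. The sideways force of +2.6 N in y says to shift left by about 1 mm. I'll relieve that and continue down.

```bash
python3 -m handwheel '[[-0.01,0,0.03,0,0,0],[-0.02,0,0.05,0,0,0],[-0.02,0.03,0.05,0,0,-0.02],[-0.02,0.06,0.05,0,0,-0.04],[-0.02,0.06,0.05,0,0,-0.04]]'
python3 - <<'E'
from h import *
o=bot.get_obs();print(o['ft_force'],o['ft_torque'],o['eef_pos'],o['clock'])
E
```

```text
clock: 7.82
eef_pos: [0.6049, -0.0341, 0.155]
tool_rot: [0.703, 0.076, -0.097, -0.7]
ft_force: [-0.8, 1.6, 0.2]
grip_width: 0.0207
[-0.79950847  1.58592529  0.21045083] [ 0.37991249  0.29479654 -0.18977514] [ 0.60486514 -0.03408757  0.15495371] 7.825
```

```bash
python3 -m handwheel '[[0,0.02,0.02,0,0,-0.01],[0,0.04,0.03,0,0,-0.03],[0,0.07,0.03,0,0,-0.05],[0,0.1,0.03,0,0,-0.07],[0,0.1,0.03,0,0,-0.07]]'
python3 - <<'E'
from h import *
o=bot.get_obs();print(o['ft_force'],o['ft_torque'],o['eef_pos'],o['clock'])
E
```

```text
clock: 8.45
eef_pos: [0.6043, -0.0336, 0.1525]
tool_rot: [0.703, 0.08, -0.093, -0.701]
ft_force: [-2.3, -2.0, 0.9]
grip_width: 0.0201
[-2.2822121  -2.02004202  0.89809753] [-0.32535294  0.3283922  -0.24078117] [ 0.60431683 -0.03363787  0.15248037] 8.45
```

```bash
python3 -m handwheel '[[-0.01,0.02,-0.02,0,0,-0.01],[-0.01,0.05,-0.02,0,0,-0.03],[-0.02,0.08,-0.02,0,0,-0.05],[-0.02,0.1,-0.02,0,0,-0.07],[-0.02,0.1,-0.02,0,0,-0.07]]'
python3 - <<'E'
from h import *
o=bot.get_obs();print(o['ft_force'],o['ft_torque'],o['eef_pos'],o['clock'])
E
```

```text
clock: 9.07
eef_pos: [0.6041, -0.0339, 0.1501]
tool_rot: [0.702, 0.085, -0.089, -0.702]
ft_force: [-1.1, -1.3, -0.3]
grip_width: 0.0202
[-1.07888326 -1.32620039 -0.25945313] [-0.24638948  0.23310649 -0.25746804] [ 0.60414423 -0.03388428  0.15012319] 9.075
```

```bash
python3 -m handwheel '[[0,0.02,-0.01,0,0,-0.01],[0,0.04,-0.01,0,0,-0.02],[0,0.06,-0.01,0,0,-0.03],[0,0.08,-0.01,0,0,-0.03],[0,0.08,-0.01,0,0,-0.03]]'
python3 - <<'E'
from h import *
o=bot.get_obs();print(o['ft_force'],o['ft_torque'],o['eef_pos'],o['clock'])
s=bot.camera('scene');i2=cv2.cvtColor(s['color'],cv2.COLOR_RGB2BGR)
cv2.imwrite('pics/s6z.png',cv2.resize(i2[155:245,240:390],None,fx=5,fy=5,interpolation=cv2.INTER_CUBIC))
E
```

```text
clock: 9.7
eef_pos: [0.6041, -0.034, 0.1483]
tool_rot: [-0.702, -0.087, 0.087, 0.702]
ft_force: [-1.9, -0.3, 2.8]
grip_width: 0.0208
[-1.8579043  -0.29565103  2.84985389] [ 0.05307705  0.35325011 -0.17194828] [ 0.60413766 -0.03404693  0.1482744 ] 9.7
```

View pics/s6z.png

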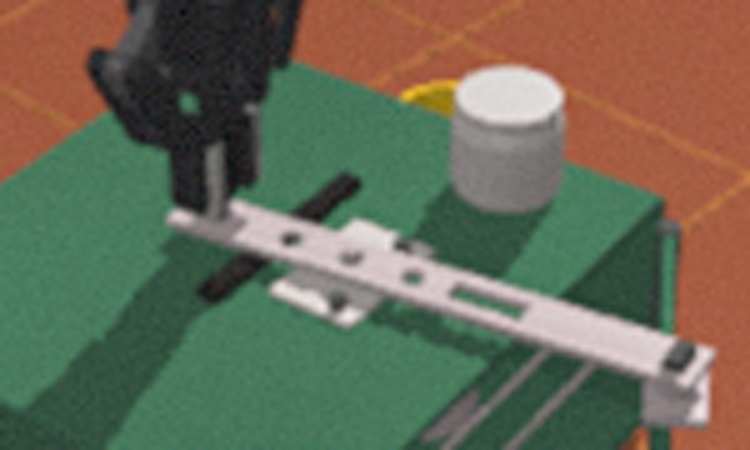

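The pin sits in the middle hole at crop (350,257), and the upward force has just begun to rise. I'll press slightly more to confirm it is fully home.

```bash
python3 -m handwheel '[[0,0.02,0,0,0,0],[0,0.04,0,0,0,0],[0,0.06,0,0,0,0],[0,0.06,0,0,0,0],[0,0.06,0,0,0,0]]'
python3 - <<'E'
from h import *
o=bot.get_obs();print(o['ft_force'],o['ft_torque'],o['eef_pos'],o['clock'])
E
```

```text
clock: 10.38
eef_pos: [0.6042, -0.0341, 0.1468]
tool_rot: [0.702, 0.087, -0.087, -0.702]
ft_force: [-3.8, 0.8, 4.2]
grip_width: 0.0204
[-3.77921855  0.77606361  4.15386125] [ 0.1211044   0.37917517 -0.09470272] [ 0.60423331 -0.03410685  0.14680707] 10.375
```

```bash
python3 -m handwheel '[[0,0.03,0,0,0,0],[0,0.06,0,0,0,0],[0,0.08,0,0,0,0],[0,0.08,0,0,0,0],[0,0.08,0,0,0,0]]'
python3 - <<'E'
from h import *
o=bot.get_obs();print(o['ft_force'],o['ft_torque'],o['eef_pos'],o['clock'])
E
```

```text
clock: 11.0
eef_pos: [0.6043, -0.0341, 0.1451]
tool_rot: [-0.702, -0.087, 0.087, 0.702]
ft_force: [-3.3, -0.1, 5.4]
grip_width: 0.0203
[-3.31599051 -0.07788425  5.40915808] [ 0.15829343  0.3363457  -0.06233141] [ 0.60427433 -0.03408672  0.14506334] 11.0
```

The force rises only slowly (5.4 N), so the pads are probably sliding on the knob. I'll release, then check by touching the knob top with the fingers shut.

```bash
python3 -m handwheel '[[0,0,0,0,0,0],[0,0,0,0,0,0],[0,0,0,0,0,0],[0,0,0,0,0,0],[0,0,0,0,0,0]]' 0.2
python3 - <<'E'
from h import *
o=bot.get_obs();print(o['ft_force'],o['ft_torque'],o['eef_pos'],o['clock'])
s=bot.camera('scene');i2=cv2.cvtColor(s['color'],cv2.COLOR_RGB2BGR)
cv2.imwrite('pics/s7z.png',cv2.resize(i2[155:245,240:390],None,fx=5,fy=5,interpolation=cv2.INTER_CUBIC))
E
```

```text
clock: 11.62
eef_pos: [0.6041, -0.0341, 0.1445]
tool_rot: [0.702, 0.087, -0.087, -0.702]
ft_force: [-0.3, 0.2, 1.1]
grip_width: 0.0512
[-0.32788049  0.20079833  1.06684104] [0.00776478 0.00620865 0.01561062] [ 0.60410327 -0.03413596  0.14449118] 11.625
```

View pics/s7z.png

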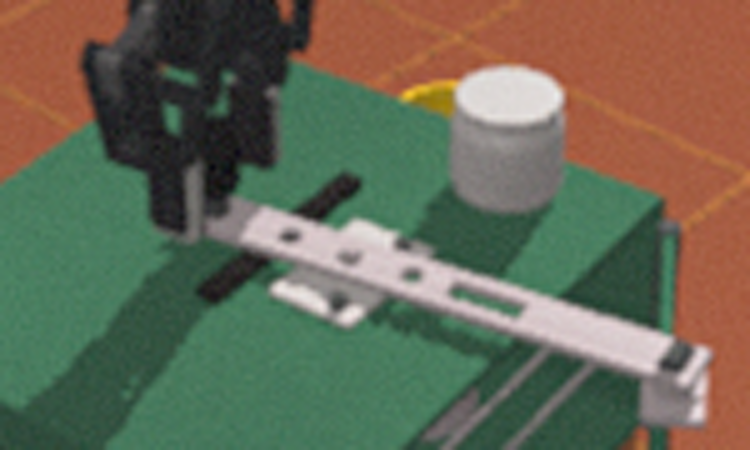

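The stay holds the door with the knob released; the bar is unchanged in the picture. Now I'll raise, shut the fingers and press on the knob top.

```bash
python3 -m handwheel '[[0,-0.4,0,0,0,0],[0,-1,0,0,0,0],[0,-1.6,0,0,0,0],[0,-2.2,0,0,0,0],[0,-2.2,0,0,0,0]]'
python3 - <<'E'
from h import *
snap('wrist','w8.png')
E
python3 -m handwheel '[[0,0,0,0,0,0],[0,0,0,0,0,0],[0,0,0,0,0,0],[0,0,0,0,0,0],[0,0,0,0,0,0]]' -1
```

```text
clock: 12.3
eef_pos: [0.6054, -0.0342, 0.202]
tool_rot: [0.702, 0.088, -0.086, -0.701]
ft_force: [0.1, 1.0, -1.1]
grip_width: 0.0514
clock: 12.98
eef_pos: [0.6042, -0.0341, 0.1995]
tool_rot: [0.702, 0.087, -0.087, -0.702]
ft_force: [0.2, 1.2, 0.3]
grip_width: 0.0004
```

View pics/w8.png

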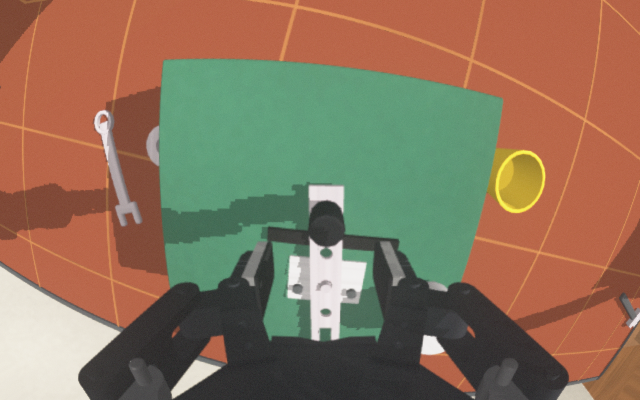

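The wrist view shows the pin filling the middle hole at (326,286), with the hole at (326,254) nearer the knob and the one at (326,313) nearer the door both empty. Next I'll touch the knob top.

```bash
python3 -m handwheel '[[0,0.25,0,0,0,0],[0,0.45,0,0,0,0],[0,0.55,0,0,0,0],[0,0.6,0,0,0,0],[0,0.6,0,0,0,0]]'
python3 -m handwheel '[[0,0.03,0,0,0,0],[0,0.06,0,0,0,0],[0,0.09,0,0,0,0],[0,0.12,0,0,0,0],[0,0.12,0,0,0,0]]'
```

```text
clock: 13.6
eef_pos: [0.6042, -0.0341, 0.1846]
tool_rot: [0.702, 0.087, -0.087, -0.702]
ft_force: [-0.1, -0.2, -0.3]
grip_width: 0.0001
clock: 14.22
eef_pos: [0.6041, -0.0341, 0.1815]
tool_rot: [0.702, 0.086, -0.087, -0.702]
ft_force: [0.6, 0.3, -0.7]
grip_width: 0.0002
```

```bash
python3 -m handwheel '[[0,0.02,0,0,0,0],[0,0.04,0,0,0,0],[0,0.06,0,0,0,0],[0,0.06,0,0,0,0],[0,0.06,0,0,0,0]]'
```

```text
clock: 14.85
eef_pos: [0.6041, -0.0342, 0.1803]
tool_rot: [0.702, 0.087, -0.087, -0.702]
ft_force: [-0.3, -0.1, 0.8]
grip_width: -0.0003
```

```bash
python3 -m handwheel '[[0,0.02,0,0,0,0],[0,0.04,0,0,0,0],[0,0.06,0,0,0,0],[0,0.06,0,0,0,0],[0,0.06,0,0,0,0]]'
```

```text
clock: 15.48
eef_pos: [0.6041, -0.0342, 0.1787]
tool_rot: [0.702, 0.087, -0.087, -0.702]
ft_force: [-1.7, -0.2, 1.9]
grip_width: 0.0002
```

Run:
```python
from h import *
s=bot.camera('scene');i2=cv2.cvtColor(s['color'],cv2.COLOR_RGB2BGR)
cv2.imwrite('pics/s9z.png',cv2.resize(i2[155:245,240:390],None,fx=5,fy=5,interpolation=cv2.INTER_CUBIC))
print(bot.get_obs()['ft_force'])
```

```text
[-1.22879238 -0.20656605  0.88547142]
```

View pics/s9z.png

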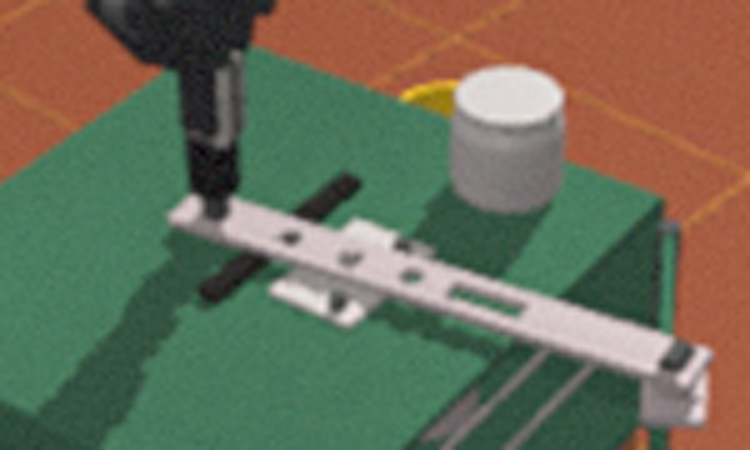

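```bash
python3 -m handwheel '[[0,0.03,0,0,0,0],[0,0.06,0,0,0,0],[0,0.1,0,0,0,0],[0,0.1,0,0,0,0],[0,0.1,0,0,0,0]]'
```

```text
clock: 16.15
eef_pos: [0.6042, -0.0341, 0.1762]
tool_rot: [0.702, 0.087, -0.087, -0.702]
ft_force: [-2.4, -1.3, 4.0]
grip_width: -0.0001
```

Run:
```python
from h import *
s=bot.camera('scene');i2=cv2.cvtColor(s['color'],cv2.COLOR_RGB2BGR)
cv2.imwrite('pics/s10z.png',cv2.resize(i2[155:245,240:390],None,fx=5,fy=5,interpolation=cv2.INTER_CUBIC))
snap('wrist','w10.png')
# track bar end patch vs earlier images (shift in px of scene image)
new=cv2.imread('pics/s10z.png');
for f in('s6z','s7z','s9z'):
    old=cv2.imread(f'pics/{f}.png')
    for name,(x0,x1,y0,y1) in {'h169':(262,320,205,270),'pinhole':(325,380,225,290),'pivot':(630,715,330,400)}.items():
        t=old[y0:y1,x0:x1];r=cv2.matchTemplate(new[y0-20:y1+20,x0-20:x1+20],t,cv2.TM_CCOEFF_NORMED)
        m=cv2.minMaxLoc(r);print(f,name,np.array(m[3])/5-4,round(m[1],3))
# flat predicted hole position
for r,b in((169,16),):pass
print([((np.array(proj(s,[*(b2w([44,10])-(b2w([184.16,25.33])-b2w([44,10]))/141*d),.1395+dz]))-[240,155])*5+2).round(1).tolist() for d,dz in((0,0),(28,0),(-28,0),(0,.003),(28,.0036),(60,0))])
```

```text
s6z h169 [0.  0.2] 0.993
s6z pinhole [-0.2  0.2] 0.949
s6z pivot [-0.4  0. ] 0.991
s7z h169 [0.2 0.8] 0.988
s7z pinhole [0.  0.4] 0.942
s7z pivot [0. 0.] 0.993
s9z h169 [0.  0.4] 0.991
s9z pinhole [0.  0.2] 0.973
s9z pivot [0. 0.] 0.996
[[355.2, 255.1], [295.0, 235.7], [416.8, 275.0], [355.1, 249.0], [294.7, 228.4], [228.0, 214.0]]
```

View pics/s10z.png

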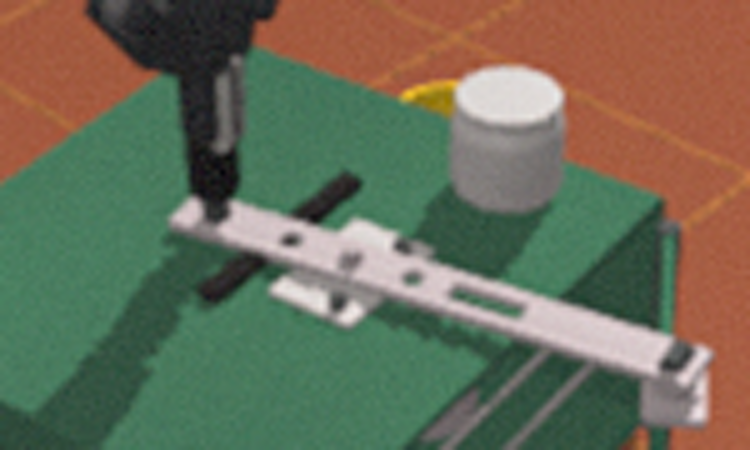

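View pics/w10.png

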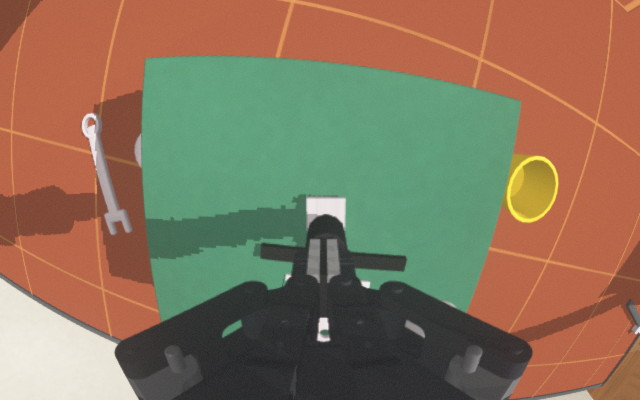

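The pin now visibly stands through the hole at (347,258), and the bar has moved down slightly under the press. I'll press a little more until it becomes stiff.

```bash
python3 -m handwheel '[[0,0.03,0,0,0,0],[0,0.06,0,0,0,0],[0,0.1,0,0,0,0],[0,0.1,0,0,0,0],[0,0.1,0,0,0,0]]'
```

```text
clock: 16.88
eef_pos: [0.6043, -0.0342, 0.1738]
tool_rot: [0.702, 0.087, -0.087, -0.702]
ft_force: [-2.0, -1.3, 4.6]
grip_width: -0.0002
```

```bash
cat > cmp.py <<'E'
from h import *
import sys
s=bot.camera('scene');i2=cv2.cvtColor(s['color'],cv2.COLOR_RGB2BGR)
n=sys.argv[1]
cv2.imwrite(f'pics/{n}.png',cv2.resize(i2[155:245,240:390],None,fx=5,fy=5,interpolation=cv2.INTER_CUBIC))
new=cv2.imread(f'pics/{n}.png')
for f in sys.argv[2:]:
    old=cv2.imread(f'pics/{f}.png')
    for name,(x0,x1,y0,y1) in {'h169':(262,320,205,270),'pinhole':(325,380,225,290),'pivot':(630,715,330,400)}.items():
        t=old[y0:y1,x0:x1];r=cv2.matchTemplate(new[y0-20:y1+20,x0-20:x1+20],t,cv2.TM_CCOEFF_NORMED)
        m=cv2.minMaxLoc(r);print(f,name,np.array(m[3])/5-4,round(m[1],3))
E
python3 cmp.py s11z s7z s9z s10z
```

```text
s7z h169 [0.2 1.2] 0.984
s7z pinhole [0.2 0.6] 0.915
s7z pivot [0.4 0. ] 0.989
s9z h169 [0.2 0.8] 0.987
s9z pinhole [0.  0.4] 0.95
s9z pivot [0.4 0. ] 0.991
s10z h169 [0.  0.4] 0.993
s10z pinhole [0.  0.2] 0.984
s10z pivot [0.2 0. ] 0.992
```

View pics/s11z.png

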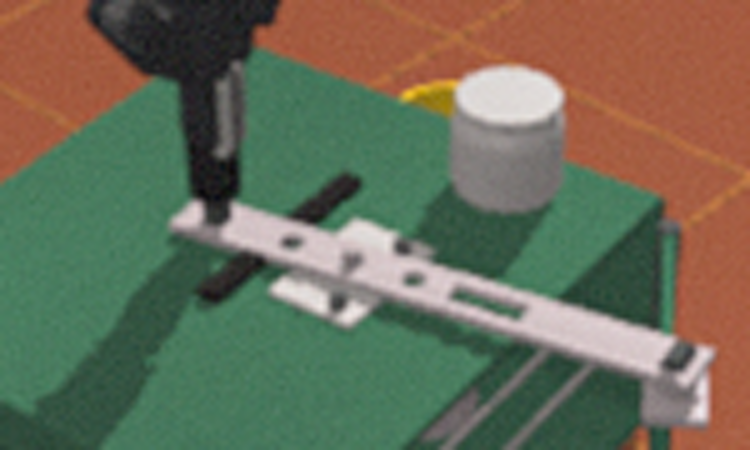

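The bar is still really descending (hole at 169 mm moved 0.8 px down), so it was not yet home. I'll keep pressing gently.

```bash
python3 -m handwheel '[[0,0.03,0,0,0,0],[0,0.06,0,0,0,0],[0,0.1,0,0,0,0],[0,0.1,0,0,0,0],[0,0.1,0,0,0,0]]'; python3 cmp.py s12z s11z
```

```text
clock: 17.55
eef_pos: [0.6044, -0.0342, 0.1716]
tool_rot: [0.702, 0.087, -0.087, -0.702]
ft_force: [-2.8, -1.0, 6.6]
grip_width: -0.0003
s11z h169 [0.2 0.4] 0.993
s11z pinhole [0.  0.2] 0.982
s11z pivot [0.2 0. ] 0.992
```

```bash
python3 -m handwheel '[[0,-0.1,0,0,0,0],[0,-0.3,0,0,0,0],[0,-0.6,0,0,0,0],[0,-1,0,0,0,0],[0,-1.4,0,0,0,0]]'; python3 cmp.py s13z s7z s9z s12z;python3 -c "
from h import *
snap('wrist','w13.png')"
```

```text
clock: 18.23
eef_pos: [0.6044, -0.0341, 0.2068]
tool_rot: [0.702, 0.087, -0.087, -0.702]
ft_force: [-0.0, -0.4, -0.1]
grip_width: 0.0001
s7z h169 [0.  0.4] 0.991
s7z pinhole [0.  0.4] 0.967
s7z pivot [0. 0.] 0.998
s9z h169 [0. 0.] 0.993
s9z pinhole [0.  0.2] 0.986
s9z pivot [0. 0.] 0.997
s12z h169 [-0.4 -1.2] 0.983
s12z pinhole [-0.2 -0.4] 0.934
s12z pivot [-0.6  0. ] 0.986
```

View pics/s13z.png

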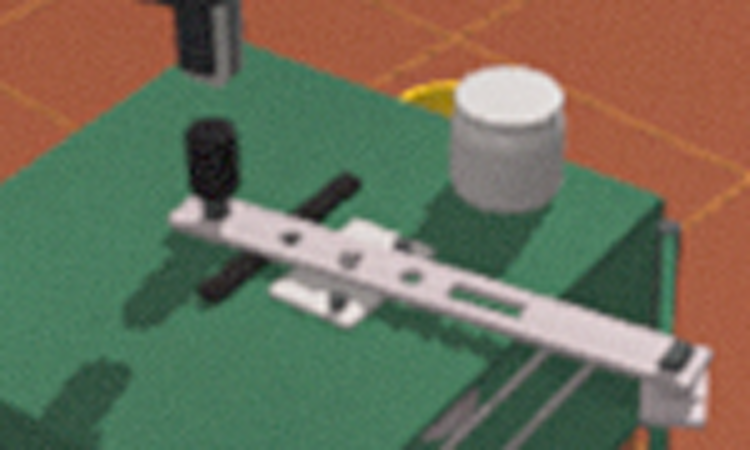

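View pics/w13.png

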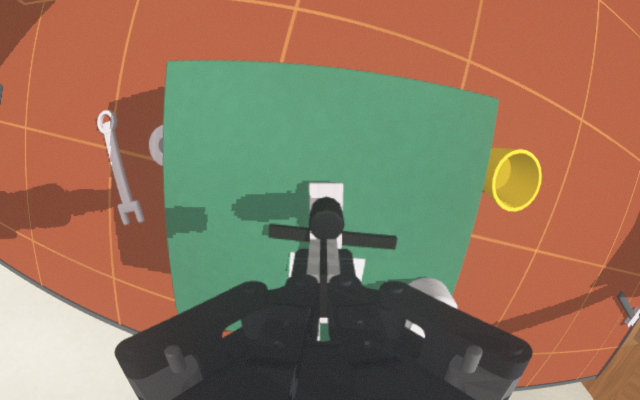

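The bar springs back up about 3 mm on release, so the stop is elastic and was already reached. Knob-top contact came at about 0.181 m against a nominal 0.1815 m. I'll retreat and check from above.

```bash
python3 -m handwheel '[[-0.3,-1.5,0,0,0,0],[-1.5,-2,1,0,0,0],[-2.5,-2,3,0,0,0],[-3.5,-2,5,0,0,0],[-4.5,-2,7,0,0,0]]'; python3 -m handwheel '[[-1,0,2,0,0,0],[-2,0,4,0,0,0],[-2,0,5,0,0,0],[-2,0,5,0,0,0],[-2,0,5,0,0,0]]'
python3 - <<'E'
from h import *
c=bot.camera('top');im=cv2.cvtColor(c['color'],cv2.COLOR_RGB2BGR)
cv2.imwrite('pics/t14.png',cv2.resize(im[115:285,235:475],None,fx=3.3,fy=3.3,interpolation=cv2.INTER_CUBIC))
cv2.imwrite('pics/t14z.png',cv2.resize(im[140:255,310:385],None,fx=8,fy=5,interpolation=cv2.INTER_CUBIC))
s=bot.camera('scene');i2=cv2.cvtColor(s['color'],cv2.COLOR_RGB2BGR)
cv2.imwrite('pics/s14.png',i2);cv2.imwrite('pics/s14z.png',cv2.resize(i2[165:255,250:390],None,fx=5.5,fy=5.5,interpolation=cv2.INTER_CUBIC))
E
```

```text
clock: 18.95
eef_pos: [0.4512, 0.1092, 0.2563]
tool_rot: [-0.702, -0.087, 0.087, 0.702]
ft_force: [0.2, 1.1, 1.0]
grip_width: 0.0001
clock: 19.58
eef_pos: [0.3736, 0.2167, 0.2562]
tool_rot: [0.702, 0.086, -0.087, -0.702]
ft_force: [0.2, -0.4, -0.9]
grip_width: 0.0003
```

View pics/t14.png

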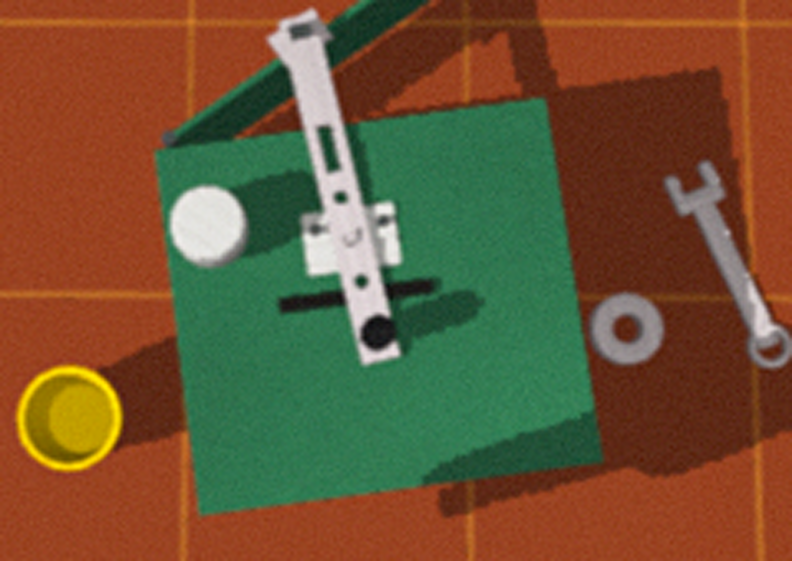

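View pics/s14z.png

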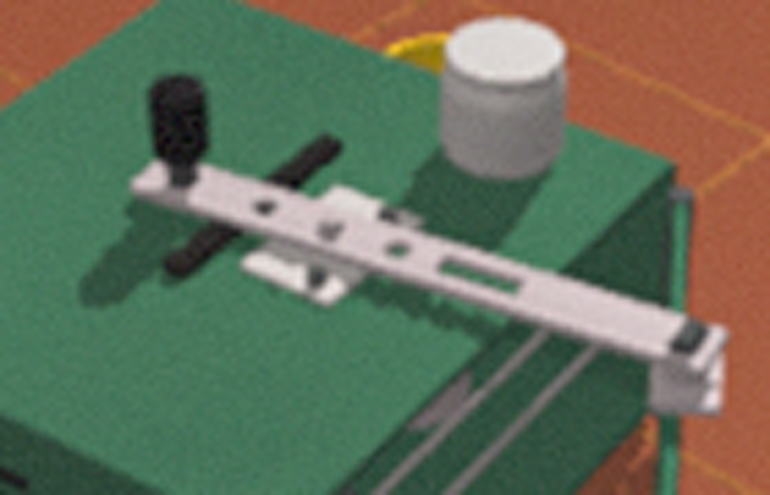

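View pics/t14z.png

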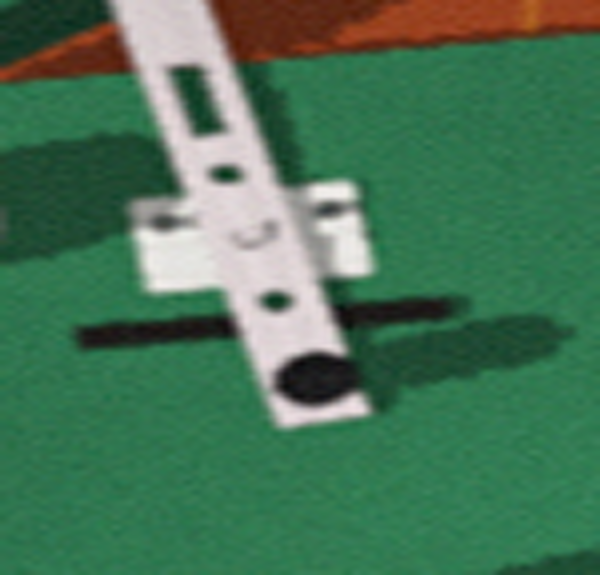

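The middle hole is filled by the pin in the top view (350,237). Everything else is where it was. Next I'll check the bar height by two-view triangulation, using the start images for reference.

```bash
python3 - <<'E'
from h import *
c=bot.camera('top');s=bot.camera('scene')
def tri(a,b):
    o1,d1=ray(c,*a);o2,d2=ray(s,*b)
    t=np.linalg.lstsq(np.c_[d1,-d2],o2-o1,rcond=None)[0]
    p,q=o1+d1*t[0],o2+d2*t[1];return ((p+q)/2).round(4),round(np.linalg.norm(p-q)*1e3,1)
Z=lambda x,y,x0,y0,kx,ky:(x0+(x+.5)/kx-.5,y0+(y+.5)/ky-.5)
for n,a,b in[('h169',(344,362),(317,152)),('h141',(336,311),(359,171)),('h113',(327.5,261),(403,188)),('knob',(360,424),(261,63))]:
    print('start',n,tri(Z(*a,270,130,4.5,4.5*.85),Z(*b,200,155,4,4)))
for n,a,b in[('h169',(277,300),(265,207)),('pinhole',(252,237),(329,230)),('h113',(225.5,174),(399,249)),('knob',(317,378),(178,87))]:
    print('now',n,tri(Z(*a,310,140,8,5),Z(*b,250,165,5.5,5.5)))
print(bot.get_obs()['clock'])
# stability
E
python3 cmp.py s15z s13z
```

```text
start h169 (array([ 0.5844, -0.0292,  0.1388]), np.float64(0.1))
start h141 (array([ 0.6123, -0.0256,  0.1382]), np.float64(0.4))
start h113 (array([ 0.64  , -0.0216,  0.1387]), np.float64(0.2))
start knob (array([ 0.5504, -0.034 ,  0.1814]), np.float64(0.1))
now h169 (array([ 0.6365, -0.0254,  0.1375]), np.float64(0.3))
now pinhole (array([ 0.6633, -0.019 ,  0.1369]), np.float64(0.7))
now h113 (array([ 0.6905, -0.0116,  0.1379]), np.float64(0.2))
now knob (array([ 0.6007, -0.0333,  0.1785]), np.float64(0.3))
19.775
s13z h169 [0. 0.] 0.999
s13z pinhole [0. 0.] 0.998
s13z pivot [0. 0.] 0.998
```

```bash
python3 -c "
from h import *
print(bot.job_done())"
```

```text
the job is handed in; nothing more can be done
None
```

The job is handed in at about 20 s of the 64 s limit: the stay's middle hole is over the pin and the stay alone holds the door ajar. I lifted the stay by its knob, pushed the door open to about 0.5 rad, felt the hole onto the pin and pressed it down. No force reading between moves was above about 8 N.

**Last checks, with the arm clear of everything:**
- **Right hole:** the pin fills the middle hole, and the holes on either side are empty.
- **Fully home:** the bar and knob are no higher than when the stay lay flat at the start (hole at 169 mm: 137.5 mm now, 138.8 mm then; knob top: 178.5 mm now, 181.4 mm then). Those readings run 1–3 mm low, which I put down to measurement error.
- **Holding:** the picture did not shift in the roughly 1.5 s after the fingers let go of the knob.
- **Other things:** the tin, ring, cup and spanner looked undisturbed. I judged this by eye and did not measure them.

**Unsure at first:** while I pressed on the knob top, the bar kept giving about 3 mm at up to 7 N. It sprang back when I let go, so I took that as give in the stay's down-stop. The knob top was first touched at about 181 mm, against 181.5 mm expected when fully home.

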